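# Uncover a board test fixture and hold its sprung hood open at 60 degrees

## Robot

A 6-joint arm with a two-finger parallel gripper is mounted at the origin on the work surface. World frame = base frame: x ahead of the robot, y to its left, z up, the work surface at z = 0. Lengths are in mm, angles in rad, forces in N, time in s.
With the tool pointing down it reaches from about 300 to 750 mm from the base axis. Payload 8.5 kg.
Tool frame: the origin (TCP) lies between the finger pads; the fingertips stand 25 mm ahead of it and the grasp point (between the pads) lies 6 mm ahead of it; z points along the fingers, y is the direction in which the jaws open and shut (so a half turn about z gives the same grasp; the last joint's range is limited). The gripper opens to 85 mm and grips with 20 to 120 N. Pads are 22 mm wide; open, the fingers measure 114 mm over their backs; the gripper's body (76 mm by 85 mm) begins 54 mm behind the grasp point. The pads swing forward as they close: fully open they stand 13 mm farther back than shut.
Start: joints at [-1.547, 0.381, 1.297, -0, 1.464, -0.215], TCP at [130.091, -534.375, 256.322] pointing down, gripper open.
Joint ranges: [-3.11, 3.11], [-0.89, 2.33], [0.22, 2.48], [-1.42, 4.56], [0.17, 2.85], [-2.88, 2.88]. Speed limits (rad/s): [2.39, 2.39, 3.14, 3.14, 3.14, 3.14].

## Interface

Orientations are given as a unit quaternion [x, y, z, w].
In Python, from bench import env, read_camera gives the robot as it stands.
- The arm moves only by the tool apply_moves, never from a script. Its argument "steps" is a list of rows, each a list of 2 entries, a list of its own where there are three numbers: the shift along the world's x, y, z in units of 30 mm (1.0 is 30 mm), then the turn, a rotation vector about the world's x, y, z in units of 8 degrees (1.0 is 8 degrees). In form: [[[x, y, z], [wx, wy, wz]], ...]. A call has 1 to 5 rows; each row is the pose to reach, as a shift and turn from the pose measured when the call began; what a row does not reach only later rows make up. A row lasts 1/8 s, in which the tool goes at most 62.5 mm and 10.7 degrees, less where a joint would pass 70% of its speed; a pose out of reach is approached as far as the arm can. A call with a gripper value outside its range is refused whole. "grip" is the finger opening in mm, from 0 to 85.4, set as the call begins (left out, the last holds). The fingers move at their own pace and stop on an object; "squeeze" is the grip in N (left out, the last holds). Time passes only in rows, so rows that repeat a pose let the fingers close. It gives the time, the measured TCP pose, the force and the opening at its end, in the units of the state.
- env.get_state(): the state, without advancing time (a new reading comes with each control period).
- read_camera(name): name is "scene" or "top"; returns a dict with "img" (480x640x3 uint8, red, green, blue), "depth" (480x640 float32, mm along the optical axis (not along the pixel's ray), 0 where there is no reading), "fovy" (degrees; the focal length in pixels is half the picture's height over the tangent of half this angle, whatever the lens; pixels are square), "cx", "cy" (the principal point, pixels), "R" (3x3) and "t" (3): a world point X has camera coordinates R X + t. Camera axes: x right, y down, z forward; pixel columns grow to the right and rows downward; lengths in mm; the calibration is good to about 2 mm. A picture is of the moment at which its call begins.
- env.finish_job(): hands the job in, once; it reports no verdict.
The state is a dict: "time": time; "joint_positions": joint angles; "joint_velocities": joint speeds; "joint_efforts": joint torques, N m; "eef_pos": TCP position; "eef_rot": TCP orientation; "force": force on the tool from outside, world axes, zero at the start; "moment": the same for the moment, N m; "opening": finger opening in mm.
Only numpy, scipy, OpenCV 4.12 (cv2) and the standard library are available. Lean on these libraries where they do the work, as an engineer would, in place of code of your own. Each camera call takes 0.05 s, during which the arm holds its last target.

## Task

Lift the loose aluminium cover plate off the two pins of the test fixture by its red grip and lay it flat, red grip up, in the blue tray without dropping it. Then take the hood's yellow bar handle, which the cover was hiding, raise the hood to 60 degrees open so the board inside can be inspected, and keep holding it there by the bar: the hood springs shut if let go and must not fall back, so the program finishes while the gripper is still holding it. Leave the other things on the bench where they are.

Things in the scene. Friction and masses are not known exactly. Their poses are not given: they have to be found in the camera images.
- fixture: Grey and black board test fixture fixed to the bench, 270 mm long (x), 170 mm wide (y). Origin: on the bench under its housing; x points from the open handle bay (front, roughly at the robot) to the hood's hinge at the back, z up. The housing behind the bay is 55 mm high; over it lies the clear-windowed hood, its top 89 mm high when shut. The bay spans x -135 to -30 mm.
- bay (a point): Point on the bay floor (12 mm above the bench, fixture x = -85 mm, y = 0, axes as the fixture's), right under the bar. The bay has a low front wall 22 mm high 47 mm in front of this point and two black side walls 15 mm thick, 95 mm high, centred at y = +-77.5 mm. A steel pin 8 mm across stands on each wall at this point's x, rising to 109 mm above the bench.
- cover: Loose aluminium plate, 80 (x) by 180 (y) by 5 mm, 0.2 to 0.35 kg, two through holes 13 mm across at x = 0, y = +-77.5 mm, red grip in its middle. Origin: centre of its underside, z up towards the grip. It starts on the fixture's side walls (underside 95 mm above the bench), pins through its holes, right over the yellow bar.
- cover_center (a point): Centre of the cover, 23 mm above the plate's underside, inside its red grip block: 14 mm thick (x), 50 mm long (y), reaching from the plate (5 mm) up to 46 mm above the underside. Axes as the cover's.
- tray: Blue open tray fixed to the bench, 140 (x) by 240 (y) by 16 mm high outside, walls and floor 5 mm thick. Origin: on the bench under its centre; z up. Empty at the start. The cover fits in flat with its length along the tray's y, either way round (cover_center is then 28 mm above the tray's origin).
- hood (a joint): Angle of the fixture's hood in rad: 0 shut, 1.047 is 60 degrees open, mechanical stop at 1.4. Hood and bar weigh 0.25 to 0.5 kg; gravity and a return spring (0.15 N m/rad) close it from every angle; about 1 to 3 N at the bar holds it.
- hood_bar (a point): The hood's handle: round yellow bar 12 mm across, 106 mm long (y), on two 10 mm arms at y = +-50 mm that run 55 mm back to the hood's front edge. Origin: the bar's centre; it turns with the hood. Shut: 70 mm above the bench at fixture x = -85 mm, y = 0, axes as the fixture's. At 60 degrees: fixture x = 7 mm, 259 mm above the bench. The bar can turn between the fingers.
- hood_hinge (a point): Point on the hood's hinge axis (along the fixture's y): fixture x = 125 mm, y = 0, 85 mm above the bench. Around it the bar moves up and back (to fixture +x); when shut the bar's centre is 210 mm in front of the axis and 15 mm below it.
- solvent_bottle: Bystander, to be left alone: white plastic bottle with red cap, 40 mm across, 100 mm tall, stands behind the fixture.
- tape_reel: Bystander, to be left alone: yellow flat component reel, 68 mm across, 18 mm high, lies behind the fixture.
- screw_box: Bystander, to be left alone: black open screw box, 60 x 80 x 30 mm, beyond the tray.
- paste_jar: Bystander, to be left alone: green jar with white cap, 44 mm across, 45 mm tall, beyond the tray.
- screwdriver: Bystander, to be left alone: grey-handled screwdriver, 150 mm long, lies on the mat between fixture and tray.
- brush: Bystander, to be left alone: wooden-handled brush, 150 mm long, lies at the left.
- pen_pot: Bystander, to be left alone: white cup, 60 mm across, 80 mm tall, at the right.
Not all that is in view belongs to the job. Of the things shaped like the cover, the aluminium one is meant.

How it is judged (in metres and radians):
On the way, in this order (a step that is already met when the one before it is completed fails the run):
1. The cover lies flat in the blue tray, grip up, let go and at rest, with the hood still shut (z of cover_center in the frame of tray between 0.02 and 0.034 m and angle between cover_center's own z axis and vertical below 0.08 rad and horizontal distance between cover_center and tray below 0.045 m and contact force between the fingers and cover below 0.05 N and linear speed of cover below 0.03 m/s and value of joint hood below 0.15 rad), for 0.2 s.
2. The gripper raises the hood by its bar past 40 degrees (value of joint hood above 0.7 rad and contact force between the fingers and hood above 0.3 N), for 0.1 s.
At the end, for the whole second after the job is handed in: The hood stands still at 60 degrees open, within 7 degrees, held only by the gripper's fingers on the yellow bar (more than 0.3 N), and the cover lies flat (within 4.5 degrees) inside the blue tray, grip up, within 45 mm of its middle, not touched and at rest (value of joint hood between 0.925 and 1.169 rad and velocity of joint hood between -0.1 and 0.1 rad/s and contact force between the fingers and hood above 0.3 N and contact force between cover and hood below 0.05 N and z of cover_center in the frame of tray between 0.02 and 0.034 m and angle between cover_center's own z axis and vertical below 0.08 rad and horizontal distance between cover_center and tray below 0.045 m and contact force between the fingers and cover below 0.05 N and linear speed of cover below 0.03 m/s); the arm keeps its last pose, push and grip.
It fails at once if The hood falls or slams back (closing faster than 2.5 rad/s) (velocity of joint hood below -2.5 rad/s).
It fails at once if The cover is dropped (moving faster than 0.7 m/s out of the fingers, a fall of about 25 mm) (linear speed of cover above 0.7 m/s and contact force between the fingers and cover below 0.05 N).
It fails at once if A bystander is moved more than 40 mm (distance of any of solvent_bottle, tape_reel, screw_box, paste_jar, screwdriver, brush, pen_pot from where it was at the start of the episode above 0.04 m).
It also fails if it takes over 61 s, if anything falls off the work surface, if the arm or the gripper's body presses on something with over 40 N, if the wrist force passes 120 N, or if a joint passes its speed limit or range.

## Working session

There is one attempt and no reset: what is moved stays moved. The work goes in short steps, Python scripts to look and compute and a tool call to move; the robot and the scene stay as the last step left them, time stands still between calls to the robot, and variables do not carry over. Pictures are saved under pics/ and viewed, and the job is handed in when it is done.

Besides the shell and the picture viewer there is one more tool, called after "Request:" in YAML: its name, and indented under it one key for each argument. apply_moves: Moves the arm, as the interface text tells. Its arguments: {"type":"object","properties":{"steps":{"type":"array"},"grip":{"type":"number"},"squeeze":{"type":"number"}},"required":["steps"]}

```bash
ls; mkdir -p pics
python3 - <<'E'
from bench import env, read_camera
import cv2, numpy as np
print(env.get_state())
for n in ["scene","top"]:
    c=read_camera(n); cv2.imwrite(f"pics/{n}0.png",c["img"][:,:,::-1]); np.savez(f"{n}0.npz",**c)
    print(n,c["fovy"],c["cx"],c["cy"],c["R"],c["t"],-np.array(c["R"]).T@c["t"])
E
```

```text
pics
{'time': 0.0, 'joint_positions': array([-1.54731020e+00,  3.81199749e-01,  1.29826873e+00,  3.08654980e-05,
        1.46363356e+00, -2.15295073e-01]), 'joint_velocities': array([ 8.39059084e-05,  2.03170111e-04, -2.17502683e-04,  7.86084671e-04,
        3.61840155e-04,  1.41679142e-03]), 'joint_efforts': array([ 1.08253425e-03, -4.48469818e+01, -2.31276780e+01, -1.59676865e-04,
        4.84694858e-03,  2.19058529e-05]), 'eef_pos': array([ 130.086278  , -534.1205015 ,  255.70706195]), 'eef_rot': array([ 9.92881319e-01,  1.19105481e-01,  8.75399894e-05, -7.49755651e-04]), 'force': array([ 0.45184704,  0.32366583, -0.36084237]), 'moment': array([-0.04106697, -0.01582041,  0.0232999 ]), 'opening': 85.20416197476317}
scene 55.74276098612395 319.00165624621616 242.1486079310535 [[-0.27699333  0.96085369 -0.00590642]
 [ 0.5591796   0.15619445 -0.81419989]
 [-0.78140442 -0.22883068 -0.5805546 ]] [  80.01404628 -236.43693191 1831.38103248] [1585.42330248  379.12452097  871.18236097]
top 47.261478334833264 323.79367386900026 239.842446329879 [[-0.01096813 -0.99987069 -0.01176056]
 [-0.99147983  0.01240125 -0.12966865]
 [ 0.12979772  0.01023813 -0.99148764]] [  93.87286149  545.17606615 1507.43293379] [ 345.89931803   71.66655568 1566.39735498]
```

View pics/scene0.png

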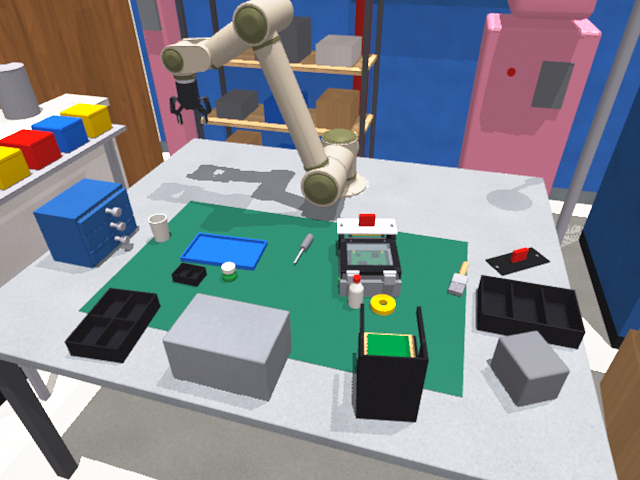

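View pics/top0.png

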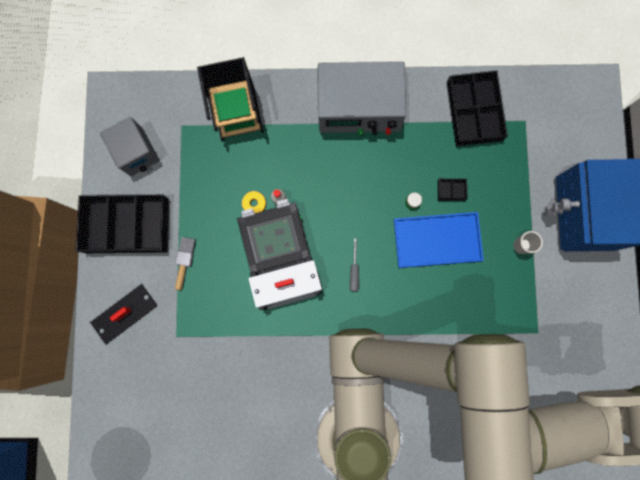

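The scene view shows the aluminium plate on the fixture at about (367,225), with its red grip at (367,219), and the blue tray at (224,251). In the top view the aluminium plate's grip is at (285,284). A black plate with a red grip lies at (122,314), and the tray is at (438,240).

Things that could be taken for the cover, by top pixel: the aluminium plate (285,284), which I choose, and the black plate (122,314), a decoy. Next I check a crop and measure.

```bash
cat > h.py <<'E'
import numpy as np, cv2
def load(n): return dict(np.load(n))
def ray(c,u,v):
    f=240/np.tan(np.radians(float(c["fovy"]))/2); R=c["R"]; C=-R.T@c["t"]
    d=R.T@np.array([(u-c["cx"])/f,(v-c["cy"])/f,1.0]); return C,d
def onz(c,u,v,z):
    C,d=ray(c,u,v); return C+d*(z-C[2])/d[2]
def proj(c,X):
    f=240/np.tan(np.radians(float(c["fovy"]))/2); p=c["R"]@np.array(X)+c["t"]; return p[:2]/p[2]*f+[c["cx"],c["cy"]]
def dpt(c,u,v):
    C,d=ray(c,u,v); return C+d*c["depth"][int(round(v)),int(round(u))]
def largest(mask):
    cs,_=cv2.findContours(mask.astype(np.uint8),cv2.RETR_EXTERNAL,cv2.CHAIN_APPROX_NONE)
    return max(cs,key=cv2.contourArea)
def rectw(c,cnt,z):
    P=np.array([onz(c,u,v,z)[:2] for u,v in cnt[:,0].astype(float)],np.float32)
    return cv2.minAreaRect(P),P
E
python3 - <<'E'
from h import *
c=load("top0.npz"); s=load("scene0.npz")
def masks(c):
    im=c["img"].astype(int); r,g,b=im[...,0],im[...,1],im[...,2]
    return (r>150)&(g<80)&(b<80),(b>150)&(r<80),(r>190)&(g>190)&(b>190)
red,blue,sil=masks(c)
def roi(m,x0,x1,y0,y1):
    o=np.zeros_like(m);o[y0:y1,x0:x1]=m[y0:y1,x0:x1];return o
for nm,m,z in [("tray",roi(blue,380,500,190,290),16),("grip",roi(red,265,305,270,300),141),("plate",roi(sil|red,240,330,250,315),100),("decoy",roi(red,100,140,300,330),46)]:
    cnt=largest(m); (ce,sz,an),P=rectw(c,cnt,z)
    M=cv2.moments(cnt);uv=(M["m10"]/M["m00"],M["m01"]/M["m00"])
    print(nm,uv,"ctr",ce,"size",sz,"ang",an,"depthpt",dpt(c,*uv),"onz",onz(c,*uv,z))
    print(cv2.boxPoints((ce,sz,an)))
sr,sb,ss=masks(s)
for nm,m,z in [("tray",roi(sb,170,280,225,275),16),("grip",roi(sr,350,380,205,230),141),("plate",roi(ss|sr,330,402,210,238),100)]:
    cnt=largest(m); (ce,sz,an),P=rectw(s,cnt,z);M=cv2.moments(cnt);uv=(M["m10"]/M["m00"],M["m01"]/M["m00"])
    print("scene",nm,uv,ce,sz,an,dpt(s,*uv))
for k,im,b in [("a",c["img"],(235,335,195,315)),("b",s["img"],(325,415,205,305))]:
    cv2.imwrite(f"pics/crop{k}.png",cv2.resize(im[b[2]:b[3],b[0]:b[1],::-1],None,fx=5,fy=5,interpolation=cv2.INTER_CUBIC))
E
```

```text
tray (438.0404536707202, 239.22732670024155) ctr (547.205078125, -237.47857666015625) size (141.78125, 242.07098388671875) ang 3.9011919498443604 depthpt [ 548.30309521 -239.94388414    2.5727562 ] onz [ 546.56522457 -237.26834792   16.        ]
[[ 468.2439  -121.54666]
 [ 484.7135  -363.05673]
 [ 626.16626 -353.4105 ]
 [ 609.69666 -111.90042]]
grip (284.0, 283.0) ctr (420.7980651855469, 190.9325714111328) size (9.997020721435547, 44.10265350341797) ang 15.2799654006958 depthpt [420.79807005 190.95197344 140.89733312] onz [420.79267572 190.94338231 141.        ]
[[410.16495 210.88708]
 [421.78757 168.34348]
 [431.43118 170.97806]
 [419.80856 213.52167]]
plate (284.395447832508, 283.3456693597428) ctr (422.33001708984375, 192.9306640625) size (80.24144744873047, 179.50672912597656) ang 14.425007820129395 depthpt [419.89690265 189.93643144 140.76887289] onz [422.01302067 193.31860961 100.        ]
[[361.11542  269.85992 ]
 [405.83282   96.012245]
 [483.54462  116.0014  ]
 [438.8272   289.8491  ]]
decoy (117.48461538461538, 313.7282051282051) ctr (346.6532287597656, 658.49951171875) size (12.944591522216797, 47.009422302246094) ang 36.90778350830078 depthpt [346.4681401  661.30979821  39.68950769] onz [346.46578893 658.87256756  46.        ]
[[327.3627  673.40717]
 [355.59323 635.8183 ]
 [365.94376 643.59186]
 [337.71323 681.1807 ]]
scene tray (223.7081463990555, 249.83415977961428) (554.266845703125, -238.89979553222656) (160.31346130371094, 245.90562438964844) 4.511197090148926 [ 543.40306454 -245.61866238    5.32526781]
scene grip (366.6550998948475, 219.4553101997897) (452.2762756347656, 195.58984375) (63.426265716552734, 45.340423583984375) 11.977713584899902 [430.8971054  192.20220237 126.980138  ]
scene plate (369.6184597295708, 221.53321575543796) (396.3434143066406, 194.0837860107422) (132.41163635253906, 218.36520385742188) 15.52757453918457 [427.68533943 201.17344964 119.03486205]
```

View pics/cropa.png

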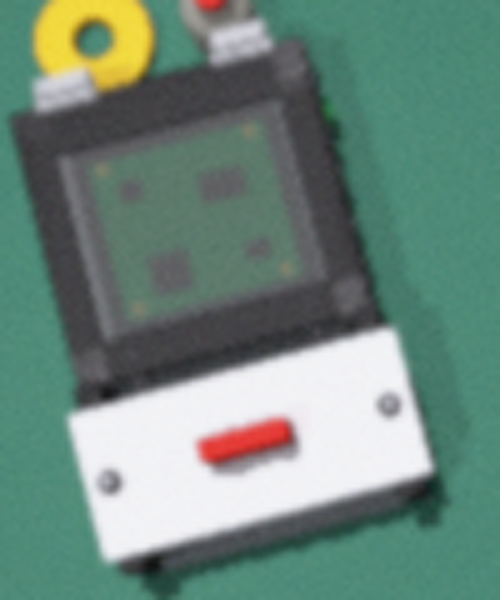

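View pics/cropb.png

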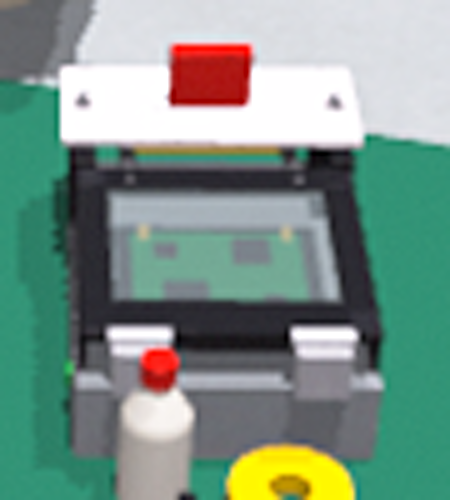

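The crops confirm it: a silver plate with two pin holes and a red grip, sitting over the yellow bar, with the hood behind it. It measures 80.2 x 179.5 mm at z=100, with the grip top at z≈141, which matches the description. Cover centre is about (421.5, 192) at yaw 14.4°. The tray is about (547, -237.5) at yaw 3.9° and measures 142 x 242 mm, which also fits. The jaw axis has to turn by about +90.7°.

Request:
apply_moves:
  steps:
    - [[1.3,1.4,0.15],[0,0,0.7]]
    - [[2.6,2.8,0.3],[0,0,1.4]]
    - [[3.9,4.2,0.45],[0,0,2.1]]
    - [[5.2,5.6,0.6],[0,0,2.8]]
    - [[6.5,7.0,0.75],[0,0,3.5]]
  grip: 60
  squeeze: 50

```text
time: 0.72
eef_pos: [326.0, -322.6, 278.3]
eef_rot: [0.934, 0.357, -0.0, -0.001]
force: [0.8, -0.6, 0.4]
opening: 60.3
```

Request:
apply_moves:
  steps:
    - [[1.2,1.4,0],[0,0,0.8]]
    - [[2.4,2.8,0],[0,0,1.6]]
    - [[3.0,4.5,0],[0,0,2.4]]
    - [[3.0,6.3,0],[0,0,3.2]]
    - [[3.0,8.1,0],[0,0,4.0]]

```text
time: 1.35
eef_pos: [415.8, -77.8, 278.0]
eef_rot: [0.798, 0.602, -0.0, -0.001]
force: [1.0, 0.2, 0.6]
opening: 59.8
```

Request:
apply_moves:
  steps:
    - [[0.05,1.8,0],[0,0,0.8]]
    - [[0.1,3.6,0],[0,0,1.6]]
    - [[0.15,5.4,-0.3],[0,0,2.4]]
    - [[0.18,7.2,-0.7],[0,0,3.2]]
    - [[0.18,9.0,-1.0],[0,0,3.8]]

```text
time: 1.98
eef_pos: [420.8, 194.0, 247.4]
eef_rot: [0.611, 0.791, -0.001, -0.001]
force: [1.6, -0.8, -0.2]
opening: 59.9
```

Run:
```python
from bench import env, read_camera
from h import *
s=env.get_state();print(s["eef_pos"],s["eef_rot"],s["joint_positions"],s["force"],2*np.degrees(np.arctan2(s["eef_rot"][1],s["eef_rot"][0])))
c=read_camera("scene");im=c["img"][130:310,290:430,::-1]
cv2.imwrite("pics/s1.png",cv2.resize(im,None,fx=3.3,fy=3.3))
```

```text
[420.75848955 193.99561058 247.38610157] [ 0.6112882   0.79140681 -0.00091382 -0.00108011] [ 1.75422335e-01  2.37413050e-01  1.53836574e+00  3.77086028e-04
  1.36861930e+00 -8.00740764e-02] [ 1.55897909 -0.8113426  -0.21704542] 104.63449795382444
```

View pics/s1.png

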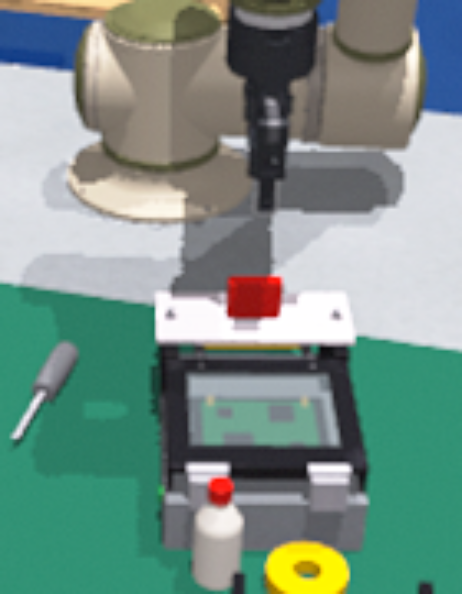

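The gripper stands above the red grip (about (255,297) in the crop) with yaw 104.6°, as wanted. Going down to z≈131.

Request:
apply_moves:
  steps:
    - [[0.02,-0.06,-1.2],[0,0,0]]
    - [[0.02,-0.06,-2.3],[0,0,0]]
    - [[0.02,-0.06,-3.1],[0,0,0]]
    - [[0.02,-0.06,-3.6],[0,0,0]]
    - [[0.02,-0.06,-3.88],[0,0,0]]

```text
time: 2.65
eef_pos: [420.0, 196.7, 129.1]
eef_rot: [0.609, 0.793, -0.001, -0.003]
force: [-0.1, -0.0, -0.2]
opening: 60.1
```

Request:
apply_moves:
  steps:
    - [[0,0,0],[0,0,0]]
    - [[0,0,0],[0,0,0]]
    - [[0,0,0],[0,0,0]]
    - [[0,0,0],[0,0,0]]
    - [[0,0,0],[0,0,0]]
  grip: 5
  squeeze: 50

```text
time: 3.28
eef_pos: [420.3, 196.8, 129.8]
eef_rot: [0.609, 0.793, -0.001, -0.003]
force: [-1.6, -1.0, 5.3]
opening: 13.8
```

Gripped at an opening of 13.8 mm (block 14 mm). Lifting straight up.

Request:
apply_moves:
  steps:
    - [[0,0,0.3],[0,0,0]]
    - [[0,0,0.7],[0,0,0]]
    - [[0,0,1.2],[0,0,0]]
    - [[0,0,1.9],[0,0,0]]
    - [[0,0,2.6],[0,0,0]]

```text
time: 3.9
eef_pos: [420.1, 196.8, 209.0]
eef_rot: [0.609, 0.793, -0.001, -0.003]
force: [0.7, -0.6, -2.7]
opening: 13.5
```

Run:
```python
from bench import env, read_camera
from h import *
s=env.get_state();print(s["eef_pos"],s["eef_rot"],s["force"],s["moment"],s["opening"])
c=read_camera("scene");im=c["img"][130:310,290:430,::-1]
cv2.imwrite("pics/s2.png",cv2.resize(im,None,fx=3.3,fy=3.3))
```

```text
[420.0738377  196.78041082 209.00767554] [ 6.08575905e-01  7.93491482e-01 -5.48882457e-04 -2.51684353e-03] [ 0.71241886 -0.61235557 -2.67059278] [ 0.05261358 -0.05031855  0.02641856] 13.48112680189969
```

View pics/s2.png

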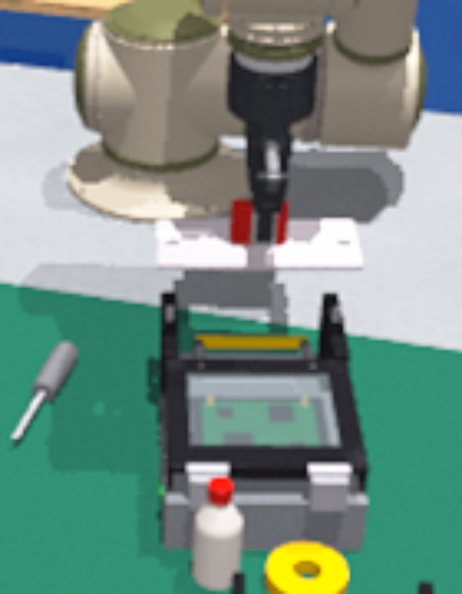

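The cover is lifted clear and the yellow bar is uncovered (about (250,342) in the crop). Carrying the cover to the tray.

Request:
apply_moves:
  steps:
    - [[0.2,-0.8,0.2],[0,0,-0.1]]
    - [[0.6,-2.2,0.3],[0,0,-0.25]]
    - [[1.0,-3.8,0.3],[0,0,-0.4]]
    - [[1.5,-5.4,0.3],[0,0,-0.55]]
    - [[2.0,-7.0,0.3],[0,0,-0.7]]

```text
time: 4.58
eef_pos: [481.2, -14.5, 220.6]
eef_rot: [0.647, 0.763, 0.001, -0.001]
force: [1.2, -0.0, -1.8]
opening: 13.5
```

Request:
apply_moves:
  steps:
    - [[0.6,-1.6,0],[0,0,-0.15]]
    - [[1.2,-3.2,0],[0,0,-0.3]]
    - [[1.7,-4.8,0],[0,0,-0.45]]
    - [[2.0,-6.0,0],[0,0,-0.6]]
    - [[2.2,-7.0,0],[0,0,-0.7]]

```text
time: 5.2
eef_pos: [547.2, -226.0, 220.1]
eef_rot: [0.684, 0.73, 0.001, -0.001]
force: [-0.1, 0.8, -2.1]
opening: 13.5
```

Run:
```python
from bench import env, read_camera
from h import *
s=env.get_state();print(s["eef_pos"],s["eef_rot"],s["force"],s["moment"],s["opening"],2*np.degrees(np.arctan2(s["eef_rot"][1],s["eef_rot"][0])))
for n in ["scene","top"]:
    c=read_camera(n); cv2.imwrite(f"pics/{n}3.png",c["img"][:,:,::-1]); np.savez(f"{n}3.npz",**c)
```

```text
[ 547.22323673 -226.0030844   220.11435261] [ 0.68375441  0.72971     0.00129254 -0.00124652] [-0.05750155  0.79375141 -2.093644  ] [ 0.05549721 -0.05706198 -0.00940814] 13.53507727255076 93.72437318971045
```

View pics/scene3.png

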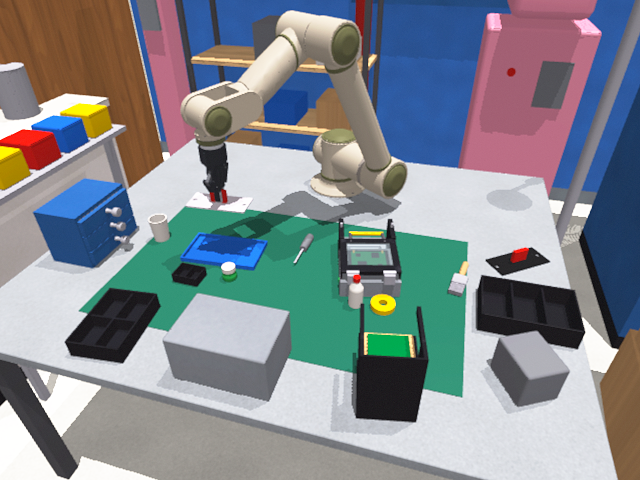

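View pics/top3.png

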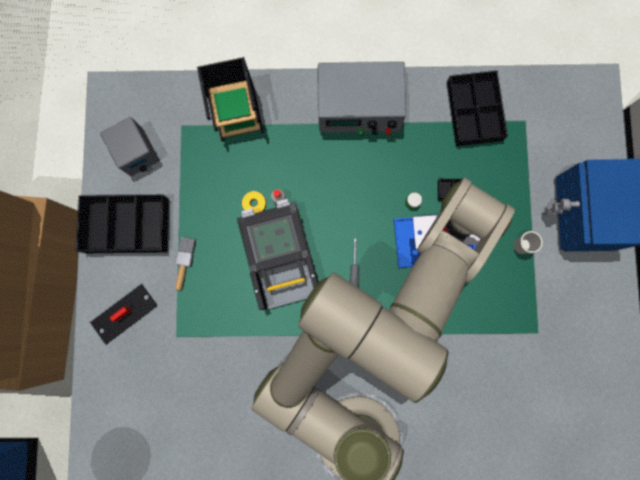

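The cover hangs level over the tray at scene (220,200). The yellow bar is visible at scene (366,234) and top (286,284). I measure both.

Run:
```python
from h import *
c=load("top3.npz"); s=load("scene3.npz")
def roi(m,x0,x1,y0,y1):
    o=np.zeros_like(m);o[y0:y1,x0:x1]=m[y0:y1,x0:x1];return o
for nm,k,b,z in [("top",c,(255,320,270,300),73),("scene",s,(340,395,225,242),73)]:
    im=k["img"].astype(int); r,g,bl=im[...,0],im[...,1],im[...,2]
    m=roi((r>150)&(g>120)&(bl<90),*b); cnt=largest(m);(ce,sz,an),P=rectw(k,cnt,z);M=cv2.moments(cnt);uv=(M["m10"]/M["m00"],M["m01"]/M["m00"])
    print(nm,"bar",uv,onz(k,*uv,z),ce,sz,an,dpt(k,*uv))
    pts=P; d=np.cov(P.T); w,v=np.linalg.eigh(d); print("dir",v[:,1],np.degrees(np.arctan2(-v[0,1],v[1,1])))
# plate in scene
im=s["img"].astype(int); m=roi((im.min(2)>180)|((im[...,0]>130)&(im[...,1]<70)),180,260,185,216)
cnt=largest(m);(ce,sz,an),P=rectw(s,cnt,190); print("plate",ce,sz,an); 
print(cv2.boxPoints(cv2.minAreaRect(cnt)), cnt[:,0].min(0),cnt[:,0].max(0))
for X in [(-40,-90),(40,-90),(40,90),(-40,90)]:
    a=np.radians(3.7);R=np.array([[np.cos(a),-np.sin(a)],[np.sin(a),np.cos(a)]])
    p=R@np.array(X)+[547.5,-231]; print(X,proj(s,[*p,190]))
cv2.imwrite("pics/p3.png",cv2.resize(s["img"][170:290,160:300,::-1],None,fx=5,fy=5,interpolation=cv2.INTER_CUBIC))
```

```text
top bar (285.5216741405082, 283.8146487294469) [422.1058313  192.49511293  73.        ] (421.9063415527344, 193.30300903320312) (10.74438762664795, 104.02583312988281) 14.585076332092285 [422.06316504 192.42746381  73.8361186 ]
dir [-0.2520077   0.96772523] 14.596349317472283
scene bar (366.5910364145658, 233.00560224089634) [424.10416311 193.6724888   73.        ] (427.49407958984375, 191.50537109375) (16.5030574798584, 102.99327850341797) 15.583353042602539 [429.16631923 194.48086878  76.47925354]
dir [-0.25498702  0.96694448] 14.772816213058382
plate (511.00225830078125, -181.1046600341797) (165.486572265625, 121.63117218017578) 18.713092803955078
[[217. 185.]
 [259. 185.]
 [259. 212.]
 [217. 212.]] [217 185] [259 212]
(-40, -90) [197.21923653 191.82401619]
(40, -90) [185.54910463 204.92328643]
(40, 90) [243.71183407 211.54169901]
(-40, 90) [252.94177283 197.82547538]
```

View pics/p3.png

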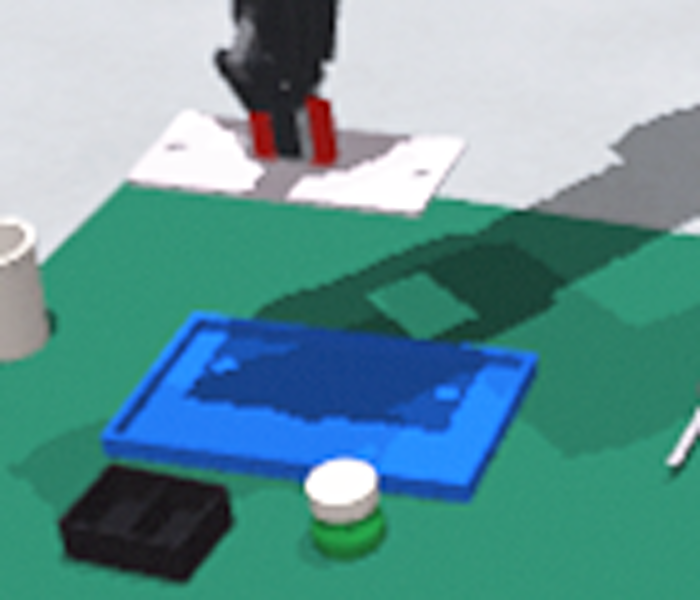

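The plate corners match the prediction (centre about (547.5,-231), level), so only a -6 mm shift in y is needed. Lowering in stages.

Request:
apply_moves:
  steps:
    - [[0,-0.2,-1.4],[0,0,0]]
    - [[0,-0.2,-2.8],[0,0,0]]
    - [[0,-0.2,-4.0],[0,0,0]]
    - [[0,-0.2,-4.8],[0,0,0]]
    - [[0,-0.2,-5.3],[0,0,0]]

```text
time: 5.92
eef_pos: [546.9, -232.4, 59.7]
eef_rot: [0.684, 0.729, 0.001, -0.002]
force: [0.3, -0.4, -2.7]
opening: 13.4
```

Request:
apply_moves:
  steps:
    - [[0,0,-0.1],[0,0,0]]
    - [[0,0,-0.2],[0,0,0]]
    - [[0,0,-0.3],[0,0,0]]
    - [[0,0,-0.35],[0,0,0]]
    - [[0,0,-0.4],[0,0,0]]

```text
time: 6.55
eef_pos: [547.0, -232.5, 47.9]
eef_rot: [0.684, 0.729, 0.001, -0.002]
force: [-0.8, 0.1, -3.3]
opening: 13.3
```

Request:
apply_moves:
  steps:
    - [[0,0,-0.07],[0,0,0]]
    - [[0,0,-0.13],[0,0,0]]
    - [[0,0,-0.19],[0,0,0]]
    - [[0,0,-0.24],[0,0,0]]
    - [[0,0,-0.25],[0,0,0]]

```text
time: 7.18
eef_pos: [546.9, -232.4, 40.3]
eef_rot: [0.684, 0.729, 0.001, -0.002]
force: [1.1, 0.1, -2.8]
opening: 13.6
```

Request:
apply_moves:
  steps:
    - [[0,0,-0.02],[0,0,0]]
    - [[0,0,-0.04],[0,0,0]]
    - [[0,0,-0.06],[0,0,0]]
    - [[0,0,-0.06],[0,0,0]]

```text
time: 7.68
eef_pos: [547.0, -232.5, 39.8]
eef_rot: [0.684, 0.729, 0.001, -0.001]
force: [-4.1, 1.7, 9.6]
opening: 13.4
```

The upward force shows the plate is on the tray floor. Releasing.

Request:
apply_moves:
  steps:
    - [[0,0,0],[0,0,0]]
    - [[0,0,0],[0,0,0]]
    - [[0,0,0],[0,0,0]]
    - [[0,0,0],[0,0,0]]
  grip: 40

```text
time: 8.18
eef_pos: [547.0, -232.5, 39.7]
eef_rot: [0.684, 0.729, 0.001, -0.001]
force: [-0.5, -1.1, -0.2]
opening: 39.9
```

Request:
apply_moves:
  steps:
    - [[0,0,0.4],[0,0,0]]
    - [[0,0,1.2],[0,0,0]]
    - [[0,0,2.6],[0,0,0]]
    - [[0,0,4.2],[0,0,0]]
    - [[0,0,5.8],[0,0,0]]

```text
time: 8.8
eef_pos: [546.8, -232.3, 216.1]
eef_rot: [0.684, 0.729, 0.001, -0.001]
force: [0.3, -0.6, -0.8]
opening: 39.7
```

Request:
apply_moves:
  steps:
    - [[-0.4,1.6,0],[0,0,0.2]]
    - [[-0.9,3.3,0],[0,0,0.4]]
    - [[-1.4,5.0,0],[0,0,0.6]]
    - [[-1.9,6.7,0],[0,0,0.8]]
    - [[-2.4,8.4,0],[0,0,0.9]]

```text
time: 9.43
eef_pos: [474.1, 21.2, 217.1]
eef_rot: [0.637, 0.771, 0.001, -0.0]
force: [0.5, 0.1, -0.2]
opening: 39.9
```

Run:
```python
from bench import env, read_camera
from h import *
s=env.get_state();print(s["eef_pos"],s["eef_rot"],2*np.degrees(np.arctan2(s["eef_rot"][1],s["eef_rot"][0])))
c=read_camera("top"); k=read_camera("scene"); np.savez("top4.npz",**c)
im=c["img"].astype(int); m=np.zeros((480,640),bool); m[200:280,385:495]=((im.min(2)>170)|((im[...,0]>130)&(im[...,1]<70)))[200:280,385:495]
cnt=largest(m); print(rectw(c,cnt,10)[0])
m[:]=0;m[200:280,385:495]=((im[...,0]>130)&(im[...,1]<70))[200:280,385:495];print("red",rectw(c,largest(m),51)[0])
a=cv2.resize(c["img"][190:290,300:500],None,fx=4,fy=4);b=cv2.resize(k["img"][190:290,160:360],None,fx=4,fy=4)
cv2.imwrite("pics/p4.png",np.vstack([a,b])[:600,:,::-1]); cv2.imwrite("pics/p4.png",cv2.resize(np.vstack([a,b])[:,:,::-1],(600,600)))
```

```text
[474.07904973  21.1956006  217.06645181] [ 6.36867825e-01  7.70971812e-01  1.32298679e-03 -2.97062931e-04] 100.88260178800297
((546.8271484375, -236.4469757080078), (81.03490447998047, 180.5955047607422), 3.6078500747680664)
red ((544.06787109375, -233.44342041015625), (10.770600318908691, 44.82520294189453), 3.405090093612671)
```

View pics/p4.png

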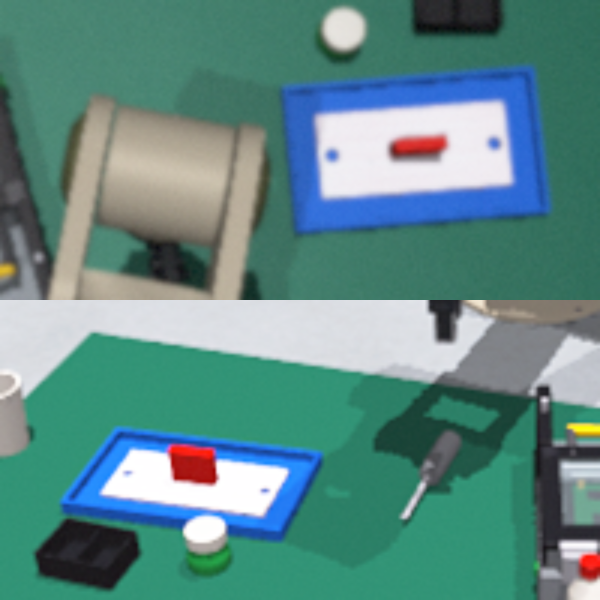

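The cover lies flat in the tray, grip up: centre (546.8,-236.4) against the tray's (547.2,-237.5). Next the bar at (422,192.5), yaw 14.6°.

Request:
apply_moves:
  steps:
    - [[-0.4,1.3,0],[0,0,0.1]]
    - [[-0.8,2.6,0],[0,0,0.2]]
    - [[-1.2,3.9,0],[0,0,0.3]]
    - [[-1.5,5.0,0],[0,0,0.4]]
    - [[-1.73,5.7,0],[0,0,0.46]]

```text
time: 10.15
eef_pos: [420.9, 195.4, 217.9]
eef_rot: [0.61, 0.793, 0.002, -0.001]
force: [0.1, -0.4, -0.4]
opening: 40.1
```

Request:
apply_moves:
  steps:
    - [[0,0,0],[0,0,0]]
    - [[0,0,0],[0,0,0]]

```text
time: 10.4
eef_pos: [421.3, 194.7, 218.3]
eef_rot: [0.61, 0.793, 0.002, -0.0]
force: [-0.5, -0.3, -0.8]
opening: 40.1
```

Request:
apply_moves:
  steps:
    - [[0.02,-0.07,-1.3],[0,0,0]]
    - [[0.02,-0.07,-2.6],[0,0,0]]
    - [[0.02,-0.07,-3.6],[0,0,0]]
    - [[0.02,-0.07,-4.0],[0,0,0]]
    - [[0.02,-0.07,-4.1],[0,0,0]]

```text
time: 11.02
eef_pos: [422.4, 192.2, 95.3]
eef_rot: [0.61, 0.792, 0.002, -0.0]
force: [-0.4, 0.2, -0.2]
opening: 40.2
```

Run:
```python
from bench import env, read_camera
from h import *
s=env.get_state();print(s["eef_pos"],s["eef_rot"],s["force"])
c=read_camera("scene");im=c["img"][130:310,290:430,::-1]
cv2.imwrite("pics/s5.png",cv2.resize(im,None,fx=3.3,fy=3.3))
```

```text
[422.36710519 192.19031569  95.33903264] [ 6.10180476e-01  7.92260168e-01  1.87688238e-03 -3.00562483e-04] [-0.40298532  0.1837425  -0.16088489]
```

View pics/s5.png

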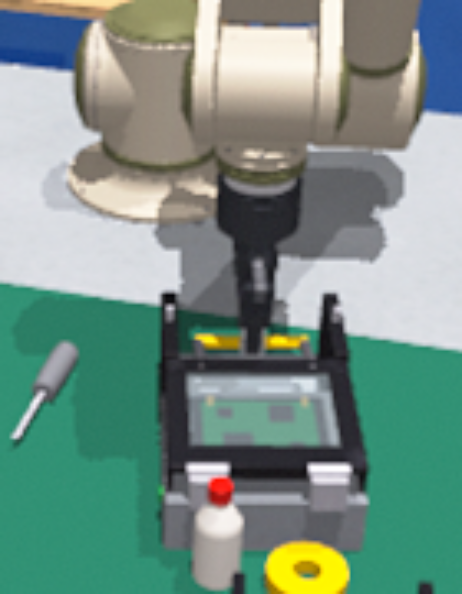

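The fingers straddle the middle of the bar at (252,342) in the crop, with no contact force. Going down the last 20 mm, then closing.

Request:
apply_moves:
  steps:
    - [[0,0,-0.25],[0,0,0]]
    - [[0,0,-0.45],[0,0,0]]
    - [[0,0,-0.6],[0,0,0]]
    - [[0,0,-0.68],[0,0,0]]

```text
time: 11.58
eef_pos: [422.4, 192.3, 74.9]
eef_rot: [0.61, 0.792, 0.002, -0.0]
force: [-0.4, -0.5, 0.7]
opening: 40.0
```

Request:
apply_moves:
  steps:
    - [[0,0,0],[0,0,0]]
    - [[0,0,0],[0,0,0]]
    - [[0,0,0],[0,0,0]]
    - [[0,0,0],[0,0,0]]
  grip: 3
  squeeze: 50

```text
time: 12.08
eef_pos: [422.3, 192.4, 75.0]
eef_rot: [0.61, 0.792, 0.002, -0.0]
force: [-2.0, -0.5, 3.3]
opening: 10.2
```

Request:
apply_moves:
  steps:
    - [[-0.02,0,0.37],[0,0,0]]
    - [[-0.01,0,0.73],[0,0,0]]
    - [[0.01,0,1.1],[0,0,0]]
    - [[0.05,0.01,1.47],[0,0,0]]
    - [[0.11,0.03,1.83],[0,0,0]]

```text
time: 12.7
eef_pos: [425.3, 193.2, 130.6]
eef_rot: [0.61, 0.792, 0.002, -0.0]
force: [0.1, -1.8, -3.9]
opening: 10.3
```

Run:
```python
from bench import env, read_camera
from h import *
s=env.get_state();print(s["eef_pos"],s["eef_rot"],s["force"],s["opening"])
c=read_camera("scene");im=c["img"][130:310,290:430,::-1]
cv2.imwrite("pics/s6.png",cv2.resize(im,None,fx=3.3,fy=3.3))
p=s["eef_pos"]; bx=422.2;by=192.5
for th in [15,19,23,27,31,35,40,45,50,55,60]:
    t=np.radians(th);dx=-210*np.cos(t)-15*np.sin(t)+210;dz=210*np.sin(t)-15*np.cos(t)+15
    X=np.array([bx+dx*.968,by+dx*.252,75+dz]); print(th,X,(X-p)/30)
```

```text
[425.32240471 193.1655208  130.61589474] [ 6.10009029e-01  7.92392644e-01  1.65430863e-03 -3.82728282e-04] [ 0.08554282 -1.80488303 -3.87271685] 10.264170254688072
15 [425.3685455  193.32486928 129.86311208] [ 0.00153803  0.00531162 -0.02509276]
19 [428.54773435 194.15250936 144.1865338 ] [0.10751099 0.03289962 0.45235464]
23 [432.6863574  195.22991949 158.24596418] [0.24546509 0.06881329 0.92100231]
27 [437.76425171 196.55185065 171.97290708] [0.41472823 0.11287766 1.37856708]
31 [443.75667827 198.11186252 185.30048622] [0.61447579 0.16487806 1.82281972]
35 [450.63444258 199.90235489 198.16377097] [0.8437346  0.22456114 2.25159587]
40 [460.42520951 202.45119091 213.49473139] [1.17009349 0.30952234 2.76262789]
45 [471.47214306 205.32704551 227.88582233] [1.53832461 0.40538416 3.24233092]
50 [483.69116939 208.5080317  241.22751891] [1.94562549 0.51141703 3.68705414]
55 [496.98929434 211.96994026 253.41828276] [2.38889632 0.62681398 4.09341293]
60 [511.26531114 215.68642397 264.36533479] [2.86476355 0.75069677 4.45831467]
```

View pics/s6.png

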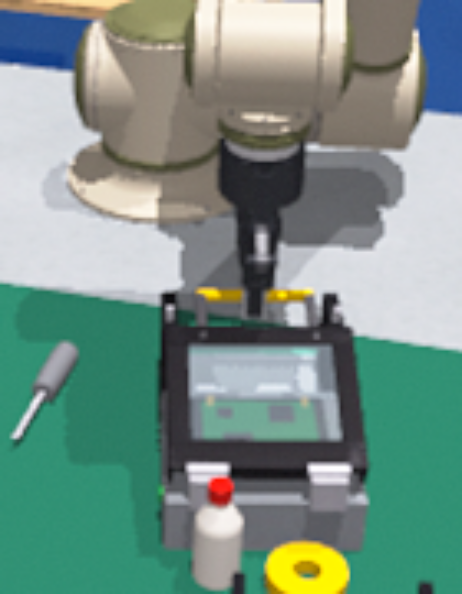

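The hood is rising with the bar in the fingers (bar at (255,296) in the crop, force about 4 N). I continue along the arc.

Request:
apply_moves:
  steps:
    - [[0.11,0.03,0.45],[0,0,0]]
    - [[0.25,0.07,0.92],[0,0,0]]
    - [[0.41,0.11,1.38],[0,0,0]]
    - [[0.61,0.16,1.82],[0,0,0]]
    - [[0.84,0.22,2.25],[0,0,0]]

```text
time: 13.38
eef_pos: [449.5, 199.6, 199.3]
eef_rot: [0.61, 0.792, 0.0, -0.001]
force: [-4.9, -1.6, -1.7]
opening: 10.2
```

Run:
```python
from bench import env, read_camera
from h import *
s=env.get_state();print(s["eef_pos"],s["eef_rot"],s["force"],s["moment"],s["opening"])
c=read_camera("scene");im=c["img"][100:310,270:430,::-1]
cv2.imwrite("pics/s7.png",cv2.resize(im,None,fx=2.8,fy=2.8))
p=s["eef_pos"]; bx=422.2;by=192.5
for th in [35,40,45,50,55,60]:
    t=np.radians(th);dx=-210*np.cos(t)-15*np.sin(t)+210;dz=210*np.sin(t)-15*np.cos(t)+15
    X=np.array([bx+dx*.968,by+dx*.252,75+dz]); print(th,X,(X-p)/30)
```

```text
[449.5498942  199.56523509 199.2765559 ] [ 6.09894566e-01  7.92481506e-01  3.25202627e-04 -1.25503653e-03] [-4.87973335 -1.59939363 -1.74242515] [-0.34160833  0.85674975 -0.02393294] 10.226687562718565
35 [450.63444258 199.90235489 198.16377097] [ 0.03615161  0.01123733 -0.03709283]
40 [460.42520951 202.45119091 213.49473139] [0.36251051 0.09619853 0.47393918]
45 [471.47214306 205.32704551 227.88582233] [0.73074163 0.19206035 0.95364221]
50 [483.69116939 208.5080317  241.22751891] [1.13804251 0.29809322 1.39836543]
55 [496.98929434 211.96994026 253.41828276] [1.58131334 0.41349017 1.80472423]
60 [511.26531114 215.68642397 264.36533479] [2.05718056 0.53737296 2.16962596]
```

View pics/s7.png

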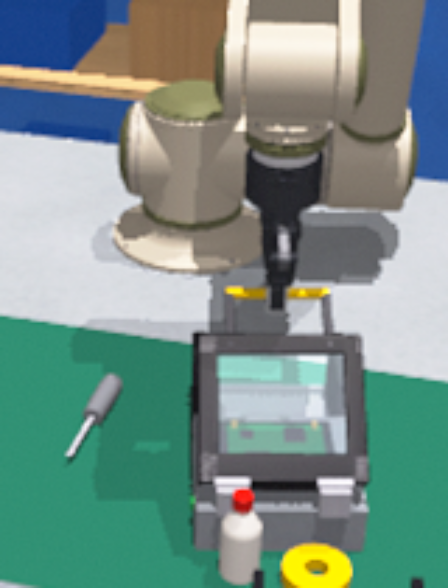

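The hood is at about 35° and the bar is still centred in the fingers at (278,293). Continuing to 60°.

Request:
apply_moves:
  steps:
    - [[0.3,0.08,0.4],[0,0,0]]
    - [[0.55,0.15,0.75],[0,0,0]]
    - [[0.85,0.23,1.1],[0,0,0]]
    - [[1.14,0.3,1.4],[0,0,0]]
    - [[1.4,0.37,1.65],[0,0,0]]

```text
time: 14.05
eef_pos: [490.0, 210.3, 251.9]
eef_rot: [0.61, 0.793, -0.001, -0.002]
force: [-15.7, -7.5, 12.7]
opening: 10.5
```

Run:
```python
from bench import env
from h import *
s=env.get_state();print(s["eef_pos"],s["eef_rot"],s["force"],s["moment"],s["opening"])
p=s["eef_pos"]; bx=422.2;by=192.5
for th in [53,55,57,60]:
    t=np.radians(th);dx=-210*np.cos(t)-15*np.sin(t)+210;dz=210*np.sin(t)-15*np.cos(t)+15
    X=np.array([bx+dx*.968,by+dx*.252,75+dz]); print(th,X,(X-p)/30)
```

```text
[490.01421774 210.28250369 251.9007042 ] [ 0.60974244  0.79259558 -0.00142554 -0.0020919 ] [-15.68034875  -7.54722247  12.74202992] [-1.1216407   2.92340792  0.00778671] 10.46485474732974
53 [491.54685449 210.55310675 248.68623176] [ 0.05108789  0.0090201  -0.10714908]
55 [496.98929434 211.96994026 253.41828276] [0.23250255 0.05624789 0.05058595]
57 [502.58828032 213.42752752 257.95123374] [0.41913542 0.10483413 0.20168432]
60 [511.26531114 215.68642397 264.36533479] [0.70836978 0.18013068 0.41548769]
```

Force has risen to about 20 N, directed outward from the hinge. I look before going on.

Run:
```python
from bench import env, read_camera
from h import *
c=read_camera("scene");np.savez("scene8.npz",**c);im=c["img"][120:280,300:430,::-1]
cv2.imwrite("pics/s8.png",cv2.resize(im,None,fx=3.7,fy=3.7,interpolation=cv2.INTER_CUBIC))
c=read_camera("top");np.savez("top8.npz",**c);im=c["img"][180:320,220:400,::-1]
cv2.imwrite("pics/t8.png",cv2.resize(im,None,fx=3.7,fy=3.7,interpolation=cv2.INTER_CUBIC))
```

```text
(no output)
```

View pics/s8.png

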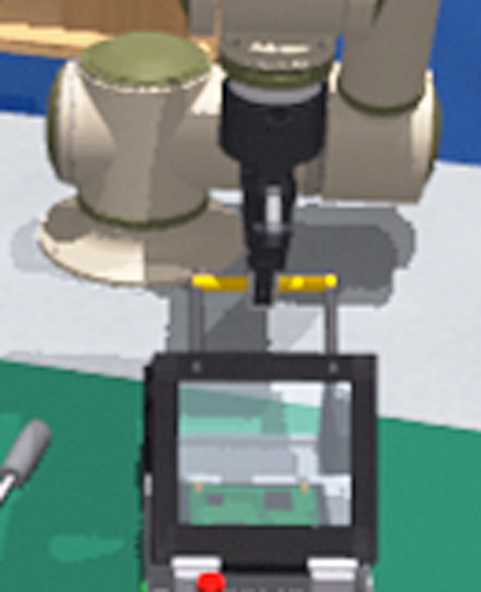

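View pics/t8.png

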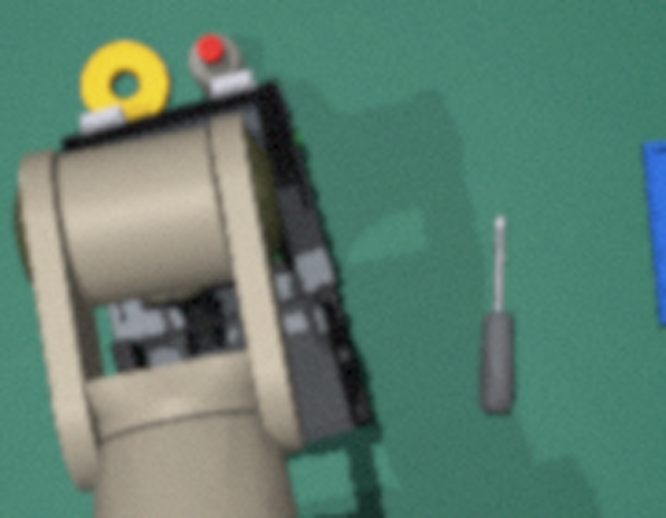

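Request:
apply_moves:
  steps:
    - [[0,0,0],[0,0,0]]
    - [[0,0,0],[0,0,0]]

```text
time: 14.4
eef_pos: [490.1, 210.3, 252.2]
eef_rot: [0.61, 0.793, -0.001, -0.002]
force: [-3.8, -1.7, -2.1]
opening: 10.0
```

Run:
```python
from bench import env
from h import *
s=env.get_state();print(s["eef_pos"],s["eef_rot"],s["force"],s["moment"],s["opening"])
c=load("scene8.npz")
im=c["img"].astype(int);r,g,b=im[...,0],im[...,1],im[...,2]
m=np.zeros((480,640),bool);m[185:205,345:400]=((r>150)&(g>120)&(b<90))[185:205,345:400]
v,u=np.nonzero(m);print(len(u),u.min(),u.max(),v.mean(),u.mean())
U,V=(u.min()+u.max())/2,v.mean()
C,d=ray(c,U,V)
# intersect with plane through the fixture mid (y'=0): normal (-sin,cos)
a=np.radians(14.6);n=np.array([-np.sin(a),np.cos(a),0]);P0=np.array([422.2,192.5,0])
X=C+d*(n@(P0-C))/(n@d); rel=X-P0; lx=rel@[np.cos(a),np.sin(a),0]-210; lz=X[2]-85
print(X,"rel hinge",lx,lz,np.hypot(lx,lz),"theta",np.degrees(np.arctan2(lz,-lx)+np.arctan2(15,210)))
t=s["eef_pos"]; print("tool grasp rel hinge",(t-P0)@[np.cos(a),np.sin(a),0]-210,t[2]-6-85)
for th in range(44,62,2):
    q=np.radians(th);L=np.array([-210*np.cos(q)-15*np.sin(q)+210,210*np.sin(q)-15*np.cos(q)+85]);print(th,proj(c,[P0[0]+L[0]*np.cos(a),P0[1]+L[0]*np.sin(a),L[1]]),U,V)
```

```text
[490.13564814 210.27654175 252.23191963] [ 0.60976973  0.79257502 -0.00134001 -0.0019803 ] [-3.81496373 -1.72415341 -2.07290657] [-0.36306998  0.80887298  0.02739537] 9.985537753690974
101 352 390 195.88118811881188 372.009900990099
[484.68414454 208.77590054 240.92817799] rel hinge -145.43086451719319 155.92817799326406 213.2222620800118 theta 51.080608110499455
tool grasp rel hinge -139.7771288174157 161.23191962812757
44 [370.17512991 199.47476883] 371.0 195.88118811881188
46 [370.40434456 198.62614941] 371.0 195.88118811881188
48 [370.63699107 197.85512831] 371.0 195.88118811881188
50 [370.87287028 197.1638792 ] 371.0 195.88118811881188
52 [371.11177196 196.55455524] 371.0 195.88118811881188
54 [371.35347448 196.02928266] 371.0 195.88118811881188
56 [371.59774452 195.59015383] 371.0 195.88118811881188
58 [371.84433687 195.23921979] 371.0 195.88118811881188
60 [372.09299418 194.97848242] 371.0 195.88118811881188
```

That was a transient: the force is down to about 4.6 N now that the target has settled on the real pose. The hood is at about 53°, so about 7° remain, done gently.

Request:
apply_moves:
  steps:
    - [[0.12,0.03,0.11],[0,0,0]]
    - [[0.25,0.07,0.22],[0,0,0]]
    - [[0.38,0.1,0.33],[0,0,0]]
    - [[0.52,0.14,0.43],[0,0,0]]
    - [[0.65,0.17,0.52],[0,0,0]]

```text
time: 15.02
eef_pos: [509.6, 215.4, 268.7]
eef_rot: [0.61, 0.793, -0.001, -0.002]
force: [-6.7, -2.8, 3.7]
opening: 10.1
```

Request:
apply_moves:
  steps:
    - [[0,0,0],[0,0,0]]
    - [[0,0,0],[0,0,0]]
    - [[0,0,0],[0,0,0]]

```text
time: 15.4
eef_pos: [509.6, 215.4, 268.7]
eef_rot: [0.61, 0.793, -0.001, -0.002]
force: [-4.2, -1.4, -0.8]
opening: 9.7
```

Run:
```python
from bench import env,read_camera
from h import *
c=read_camera("scene");np.savez("scene9.npz",**c);t=read_camera("top");np.savez("top9.npz",**t)
s=env.get_state();print(s["time"],s["eef_pos"],s["eef_rot"],s["force"],s["moment"],s["opening"])
a=np.radians(14.6);ex=np.array([np.cos(a),np.sin(a),0]);P0=np.array([422.2,192.5,0])
for dz in (6,9): 
    p=s["eef_pos"];lx,lz=(p-P0)@ex-210,p[2]-dz-85;print("grasp",lx,lz,np.hypot(lx,lz),np.degrees(np.arctan2(lz,-lx))+4.09)
# depth points on the hood's black frame: fit slope, in fixture x,z
pts=[]
for v in range(190,290):
    for u in range(335,405):
        if c["depth"][v,u]>0:
            X=dpt(c,u,v); fx=(X-P0)@ex-85; fy=(X-P0)@np.array([-np.sin(a),np.cos(a),0])
            if 30<fx<118 and abs(fy)<80 and X[2]>100: pts.append((fx,fy,X[2]))
pts=np.array(pts);print(len(pts)); 
if len(pts)>20:
    for side in (1,-1):
        q=pts[(side*pts[:,1]>58)&(side*pts[:,1]<76)]
        if len(q)>5:
            k=cv2.fitLine(q[:,[0,2]].astype(np.float32),cv2.DIST_HUBER,0,.01,.01).ravel();print("side",side,len(q),np.degrees(np.arctan2(abs(k[1]),abs(k[0]))),k)
im=c["img"][90:290,170:430,::-1]
cv2.imwrite("pics/s9.png",cv2.resize(im,None,fx=3,fy=3,interpolation=cv2.INTER_CUBIC))
```

```text
15.5 [509.58198336 215.39428916 268.71427754] [ 0.60972875  0.7926062  -0.00144176 -0.00204305] [-4.47273178 -1.46296145  0.70100947] [-0.46422217  0.98138984  0.00152917] 10.256787001617734
grasp -119.66870459399884 177.7142775441855 214.24976849989255 60.13458258217425
grasp -119.66870459399884 174.7142775441855 211.7679806698653 59.68121720337059
3046
side 1 343 59.653744 [  0.50522447  -0.86298794  82.64521    163.33421   ]
side -1 341 59.830505 [  0.50255966  -0.86454254  82.133064   165.26146   ]
```

View pics/s9.png

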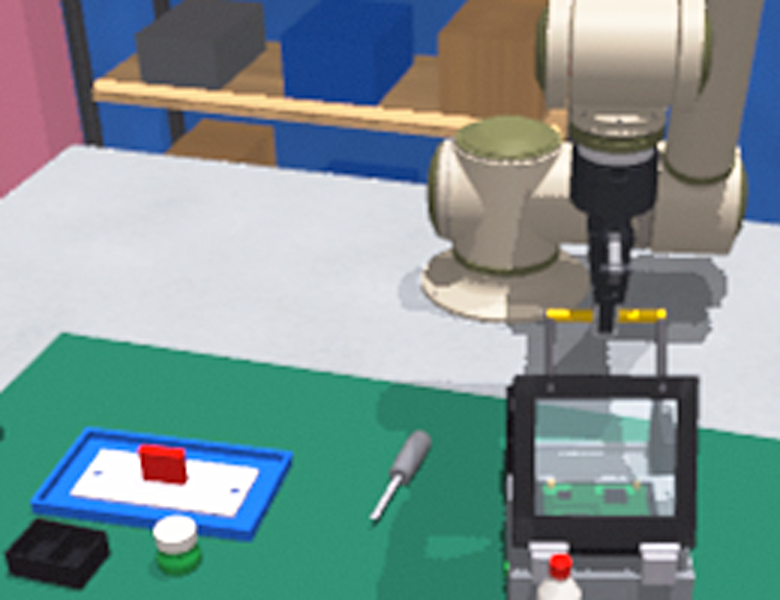

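The hood frame's slope from depth is 59.7–59.8° and the tool arc gives 59.7–60.1°, so they agree. The bar is in the fingers at (605,316) in the crop and the pose is steady. The cover lies flat in the tray at (165,480). Bystanders look unmoved. Handing in.

Run:
```python
from bench import env
print(env.finish_job()); s=env.get_state(); print(s["time"],s["eef_pos"],s["force"],s["opening"])
```

```text
the job is handed in; nothing more can be done
None
the job is handed in; nothing more can be done
```

The job is handed in: the aluminium cover lies flat, grip up, in the blue tray, and the gripper is holding the hood at about 60° by its yellow bar. No verdict was reported. The last clock reading before the hand-in was 15.5 s.

**Last checks:**
- **Cover:** it measured about 1 mm from the tray's middle after release, and it still looked flat and in place in the final picture.
- **Hood angle:** the slope of the hood frame, measured from depth, gave 59.7–59.8°. The tool's position on the hinge arc gave 59.7–60.1°.
- **Hold:** the arm's position was steady, with about 5 N on the tool.
- **Bystanders:** those in view in the last picture looked unmoved. I judged this by eye and did not measure it.

**Readings that disagreed:**
- The tool's arc around the hinge came out 1–4 mm larger than the given radius.
- The force briefly reached about 22 N at around 53° and dropped to about 5 N when I paused.
- The fingers read 10 mm open on the 12 mm bar.
- In the first descent to the cover the tool ended up 4.5 mm off sideways, which I corrected when placing it.

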